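Catch a hammer-head bolt in the rack strut and slide it up to the sprung stop

ROBOT

A 6-joint arm with a two-finger parallel gripper is mounted at the origin on the work surface. World frame = base frame: x ahead of the robot, y to its left, z up, the work surface at z = 0. Lengths are in m, angles in degrees, forces in N, time in s.
With the tool pointing down it reaches from about 0.425 to 1.125 m from the base axis. Payload 14.9 kg.
Tool frame: the origin (TCP) lies where the fingers leave the gripper's body, on its centre line; the fingertips stand 78 mm ahead of it and the grasp point (between the pads) lies 60 mm ahead of it (hold_point_z is the distance from the TCP to the grasp point, in m); z points along the fingers, y is the line along which they close (so a half turn about z gives the same grasp; the last joint's range is limited). The gripper opens to 91 mm and grips with 3 to 60 N. Pads are 32 mm wide; open, the fingers measure 118 mm over their backs; the gripper's body (76 mm by 178 mm) begins 60 mm behind the grasp point.
Start: joints at [-74.158, 21.709, 99.362, -0, 58.929, -1.908], TCP at [0.213, -0.667, 0.292] pointing down, gripper open.
Joint ranges: [-158.91, 158.91], [-42.39, 125.64], [0.06, 152.35], [-60.88, 240.88], [17.5, 164.5], [-176.32, 176.32]. Speed limits (degrees/s): [108.29, 108.29, 136.94, 180, 180, 180].

INTERFACE

Orientations are given as [roll, pitch, yaw] about the fixed x, y, z axes, in that order (R = Rz(yaw) Ry(pitch) Rx(roll)).
In Python, from cell import get_obs, get_image, close_job, hold_point_z gives the robot as it stands.
- The arm moves only by the tool arm_command, never from a script. Its argument "plan" is a list of rows, each a list of 3 entries, a list of its own where there are three numbers: the turn, a rotation vector about the tool's x, y, z in degrees, then the shift along the tool's x, y, z in mm, then the opening, from 0 (shut) to 1 (fully open). A call has 1 to 5 rows; each row is the pose to reach, as a shift and turn from the pose commanded when the call began, along the tool's axes at that moment; what a row does not reach only later rows make up. A row lasts 1/10 s, in which the tool goes at most 50 mm and 8.59 degrees, less where a joint would pass 70% of its speed; a pose out of reach is approached as far as the arm can. A call with a gripper value outside its range is refused whole. The fingers move at their own pace and stop on an object; the grip force is fixed at half the most. Time passes only in rows, so rows that repeat a pose let the fingers close. It gives the time, the measured TCP pose, the force, the opening and the grip force at its end, in the units of the state.
- get_obs(): the state, without advancing time (a new reading comes with each control period).
- get_image(name): name is "side" or "top" or "wrist"; returns a dict with "image" (384x512x3 uint8, blue, green, red), "z_map" (384x512 float32, m along the optical axis (not along the pixel's ray), 0 where there is no reading), "K" (3x3 intrinsics, pixels), "origin" and "rotation" of the camera in the world. Camera axes: x right, y down, z forward; pixel columns grow to the right and rows downward; lengths in m; the calibration is good to about 2 mm. The wrist camera is an equidistant fisheye: a pixel r from the principal point sees the ray r / f radians off the axis. A picture is of the moment at which its call begins.
- close_job(): hands the job in; it is judged then, once.
The state is a dict: "time_s": time; "q": joint angles; "qvel": joint speeds; "effort": joint torques, N m; "position": TCP position; "eef_rot": TCP orientation; "ft_force": force on the tool from outside, world axes, zero at the start; "ft_torque": the same for the moment, N m; "width": opening from 0.0 (shut) to 1.0 (fully open); "grasp_force": force on a finger pad.
Only numpy, scipy, OpenCV 4.12 (cv2) and the standard library are available. Lean on these libraries where they do the work, as an engineer would, in place of code of your own. Each camera call takes 0.05 s, during which the arm holds its last target. There are 200 camera calls.

TASK

Put the hammer-head bolt down into the slot of the aluminium strut with its head lengthwise, press it down against the spring strip inside, give it a quarter turn so that the head lies crosswise, and let it rise until it catches under both lips. Then, still caught, slide it along the slot to the sprung stop until it has pushed the plunger about half way in, and let go of it there. Work gently, by feel: never put more than about 45 N on the strut, never drive the plunger to its bottom (it goes in only 6 mm), and leave everything else where it stands.

Things in the scene. Friction and masses are not known exactly. Their poses are not given: they have to be found in the camera images.
- bolt: The hammer-head bolt, 66 mm tall, 120 g or so, standing on its head on the bench at the start. From below: steel head 34 (x) x 19 (y) x 7 mm high; round stem 14 mm across from 7 to 40 mm; black grip bar 44 (x) x 14 (y) mm, from 40 to 66 mm. Head and bar both run along its x axis. Origin: centre of the head's underside; z up the stem.
- strut: Slotted aluminium strut fixed to the bench, 300 (x) x 50 (y) x 41 mm high, closed floor and sides; the slot opens upwards along its whole length. Origin: centre of its underside; x along the slot towards the sprung stop, z up. Mouth of the slot 22 mm wide (y -11 to 11), lips 5 mm thick (z 36 to 41), cavity under them 42 mm wide.
- seat (a point): Point in the strut's slot, mid-length, axes as the strut, 29 mm above its underside: the height of the bolt's origin when the bolt is caught (head pushed up against the lips with about 4 N). To turn, the head must be lower: bolt's origin 2 to 4 mm below this height; hard bottom 7 mm below it. Sliding the caught bolt meets several newtons of friction.
- strip_top (a point): Top of the spring strip when it is free, mid-length: 33 mm above the strut's underside. The flat steel strip lies in the cavity, nearly as long as the slot, goes straight down by up to 11 mm to a hard bottom and springs back: about 3 N to start it, 9 N at the bottom.
- plunger (a joint): Travel (m) of the sprung stop's plunger: 0 out, 0.006 bottomed. It takes 6 to 7 N to push in, clearly felt, and pushes back with 1 to 2 N, which the caught bolt withstands. Its flat end, 14 mm wide, 37.5 to 47.5 mm above the bench, meets the bolt's stem, 34 mm on the -x side of the centre of a grey block (40 mm long, 17 high) clamped on at strut x = 60 to 128 mm: not reported, so feel or look for it.
- stud_a: round-knob stud, 44 mm tall, knob 34 mm across, round foot; a bystander. Origin: centre of the underside (long or lying things: about the middle).
- stud_b: a second round-knob stud, same as stud_a; a bystander. Origin: centre of the underside (long or lying things: about the middle).
- wrench: steel wrench 150 mm long lying flat; a bystander. Origin: centre of the underside (long or lying things: about the middle).
- reagent: white jar with black cap, 64 mm across, 120 mm tall; a bystander. Origin: centre of the underside (long or lying things: about the middle).
- flask: green conical glass flask, 82 mm across, 104 mm tall; a bystander. Origin: centre of the underside (long or lying things: about the middle).
- dishes: clear low round stack of dishes, 90 mm across, 30 mm tall; a bystander. Origin: centre of the underside (long or lying things: about the middle).
- cornerplate: square aluminium plate 70 x 70 x 6 mm lying flat; a bystander. Origin: centre of the underside (long or lying things: about the middle).

How it is judged:
By the outcome, as a careful person would: the job done as asked, in the order asked, and still so for the second after the job is handed in, with the robot touching nothing.
It also fails if it takes over 67 s, if anything falls off the work surface, if the arm or the gripper's body presses on something with over 40 N, if the wrist force passes 120 N, or if a joint passes its speed limit or range.

## Working session

There is one attempt and no reset: what is moved stays moved. The work goes in short steps, Python scripts to look and compute and a tool call to move; the robot and the scene stay as the last step left them, time stands still between calls to the robot, and variables do not carry over. Pictures are saved under pics/ and viewed, at most 10 in all, crops included, and the job is handed in when it is done.

Besides the shell and the picture viewer there is one more tool, called after "Call:" as a command line: name --argument value ..., lists and objects as JSON in quotes. arm_command: Moves the arm, as the interface text tells. Its arguments: {"type":"object","properties":{"plan":{"type":"array","items":{"type":"array"}}},"required":["plan"]}

```bash
mkdir -p pics; ls
python3 - <<'E'
from cell import *
import cv2,numpy as np
print(get_obs(),hold_point_z)
ims=[]
for n in("top","side"):
    d=get_image(n);cv2.imwrite(f"pics/{n}0.png",d["image"]);np.savez(f"{n}0.npz",**d)
    print(n,d["K"].tolist(),d["origin"],d["rotation"].tolist())
E
```

```text
pics
{'time_s': 0.0, 'q': array([-7.41558101e+01,  2.17384262e+01,  9.93966905e+01, -3.45451681e-04,
        5.89272366e+01, -1.90670014e+00]), 'qvel': array([-0.03011935, -0.01714974, -0.03881006, -0.0043096 ,  0.02830356,
       -0.02817112]), 'effort': array([ 1.82658336e-03, -7.63725901e+01, -4.34377348e+01,  6.50266372e-02,
        4.24560264e-02, -1.21684266e-04]), 'position': array([ 0.21333685, -0.66636567,  0.29157994]), 'eef_rot': array([-1.79937671e+02, -1.77909363e-03,  1.77510675e+01]), 'ft_force': array([-0.30961929, -0.19196306, -0.05094481]), 'ft_torque': array([-0.03973797, -0.01536518, -0.02499878]), 'grasp_force': 0.0, 'width': 0.9996707723531723} 0.0595
top [[442.2647899459505, 0.0, 249.81814377231237], [0.0, 442.2647899459505, 186.97387114319523], [0.0, 0.0, 1.0]] [0.46448002 0.00251122 1.13886532] [-174.51963154335755, 1.8275535077860066, -91.41798414900886]
side [[409.9924475337954, 0.0, 262.38279605349067], [0.0, 409.9924475337954, 194.6538298950883], [0.0, 0.0, 1.0]] [0.14337106 0.97089181 0.64920407] [-119.59024486937672, 0.6582857462389368, -155.93476281259746]
```

View pics/top0.png

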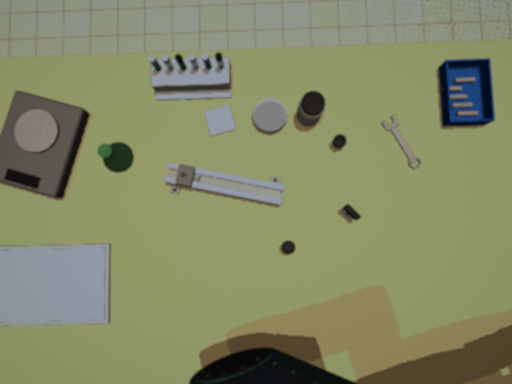

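View pics/side0.png

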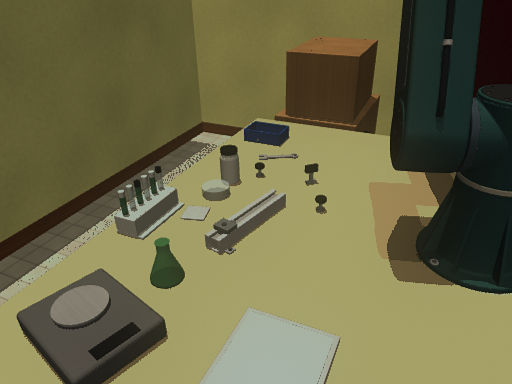

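The top view shows the bolt at about (350,212), the strut from (165,172) to (283,193) with the grey block near (186,176), and the studs at (288,247) and (340,141). The side view agrees: the black bar stands upright at (311,168).

```bash
cat > h.py <<'E'
import numpy as np,cv2
from scipy.spatial.transform import Rotation as R
def rot(d): return R.from_euler('xyz',d["rotation"],degrees=True).as_matrix()
def ray(d,uv,fish=False):
    K=d["K"];uv=np.atleast_2d(np.asarray(uv,float))
    x=(uv[:,0]-K[0,2])/K[0,0];y=(uv[:,1]-K[1,2])/K[1,1]
    if fish:
        r=np.hypot(x,y)+1e-12;v=np.c_[np.sin(r)*x/r,np.sin(r)*y/r,np.cos(r)]
    else: v=np.c_[x,y,np.ones_like(x)]
    return v@rot(d).T
def plane(d,uv,z,fish=False):
    v=ray(d,uv,fish);return d["origin"]+v*((z-d["origin"][2])/v[:,2])[:,None]
E
python3 - <<'E'
from h import *
d=dict(np.load("top0.npz"));im=d["image"].astype(int)
H,W=im.shape[:2];uv=np.stack(np.meshgrid(np.arange(W),np.arange(H)),-1).reshape(-1,2)
P=(d["origin"]+ray(d,uv)*d["z_map"].reshape(-1,1)).reshape(H,W,3)
print("bench z",P[230,200],P[130,280])
def comp(m,box,z,name):
    mm=np.zeros((H,W),np.uint8);x0,y0,x1,y1=box;mm[y0:y1,x0:x1]=m[y0:y1,x0:x1]
    ys,xs=np.nonzero(mm)
    q=plane(d,np.c_[xs,ys],z)[:,:2]
    (c,s,a)=cv2.minAreaRect((q*1000).astype(np.float32))
    w=np.cov(q.T);e=np.linalg.eigh(w)[1][:,1]
    print(name,len(xs),"mean",q.mean(0),"rect",c,s,a,"axis",np.degrees(np.arctan2(e[1],e[0])),"zmap z",np.percentile(P[mm>0][:,2],[10,50,90]))
dark=im.max(2)<60
comp(dark,(335,198,368,228),.066,"bolt")
comp(P[...,2]>.05,(335,198,368,228),.066,"bolt_z")
sat=im.max(2)-im.min(2)
comp((P[...,2]>.03)&(P[...,2]<.048),(155,150,295,215),.041,"strut")
comp((P[...,2]>.049),(165,155,205,200),.058,"block")
comp(dark,(275,235,300,260),.044,"stud1");comp(dark,(328,130,350,152),.044,"stud2")
c=cv2.resize(d["image"][140:240,150:380],None,fx=3.4,fy=3.4,interpolation=cv2.INTER_CUBIC);cv2.imwrite("pics/c1.png",c)
E
```

```text
bench z [0.46702876 0.16685152 0.00177893] [ 0.7228546  -0.04664623 -0.00339449]
bolt 113 mean [ 0.50085007 -0.2073364 ] rect (499.85919189453125, -206.65977478027344) (40.288169860839844, 17.140539169311523) 42.71196365356445 axis 47.055419841824275 zmap z [0.04544723 0.06457095 0.06718528]
bolt_z 124 mean [ 0.50199594 -0.20948564] rect (502.2049560546875, -209.1687774658203) (44.281036376953125, 31.08573341369629) 74.3651351928711 axis 45.77692885430623 zmap z [0.0574876  0.06488931 0.06745163]
strut 1945 mean [0.58007475 0.08614549] rect (583.8753051757812, 102.10508728027344) (299.66455078125, 50.60319137573242) 77.13016510009766 axis 77.24685290606641 zmap z [0.03160614 0.0387343  0.04269555]
block 332 mean [0.60437584 0.19568158] rect (607.1078491210938, 191.37362670898438) (103.44781494140625, 81.37494659423828) 15.85623836517334 axis 168.2541056707694 zmap z [0.05170341 0.05477566 0.05780283]
stud1 110 mean [ 0.41996362 -0.05437598] rect (418.9718017578125, -53.810028076171875) (26.95575714111328, 26.717098236083984) 88.63318634033203 axis 86.9046268966018 zmap z [0.04059451 0.04328263 0.04569096]
stud2 119 mean [ 0.67891355 -0.19001814] rect (679.5433349609375, -189.48753356933594) (27.302528381347656, 30.54534912109375) 87.42412567138672 axis 140.73770650604766 zmap z [0.03844592 0.04299964 0.04618802]
```

View pics/c1.png

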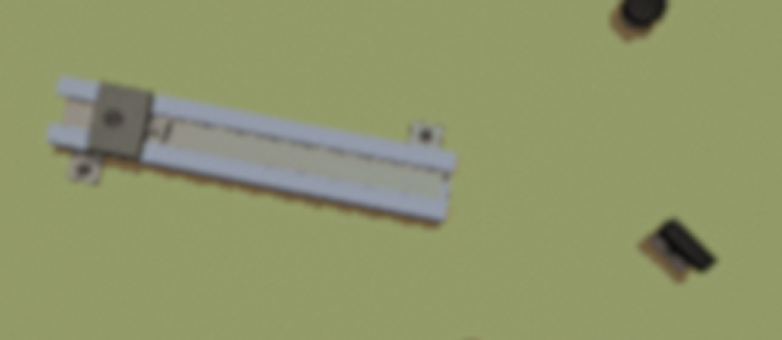

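The crop shows the strut with its grey block at crop (121,120), the plunger tip at crop (168,130), and the bolt's bar at crop (688,245). Next I move above the bolt and look with the wrist camera.

Call:
arm_command --plan '[[[0,0,-6],[38,-32,0],1],[[0,0,-12],[76,-64,0],1],[[0,0,-18],[114,-96,0],1],[[0,0,-24],[152,-128,0],1],[[0,0,-28],[190,-160,0],1]]'

```text
time_s: 0.6
position: [0.3461, -0.4545, 0.292]
eef_rot: [-180.0, -0.0, 46.0]
ft_force: [1.0, -0.5, 0.4]
width: 1.0
grasp_force: 0.0
```

```bash
cat >> h.py <<'E'
def to(o,p,yaw):
    "tool-axis shift mm and turn to bring TCP to p, pointing down, at yaw"
    M=R.from_euler('xyz',o["eef_rot"],degrees=True)
    T=R.from_euler('xyz',[180,0,yaw],degrees=True)
    print("turn",(M.inv()*T).as_rotvec(degrees=True).round(2),"shift",(M.inv().apply(np.array(p)-o["position"])*1000).round(1),"at",o["position"].round(4),o["eef_rot"].round(2),"q",o["q"].round(0),"f",o["ft_force"].round(1),"t",round(o["time_s"],2))
E
python3 - <<'E'
from h import *;from cell import *
o=get_obs();to(o,[.5005,-.207,.25],46)
d=dict(np.load("top0.npz"))
c=np.array([.5839,.1021]);a=np.radians(77.2);ax=np.array([np.cos(a),np.sin(a)]);ay=np.array([-ax[1],ax[0]])
for n,u,z in(("block",(121,120),.058),("tip",(168,130),.0475)):
    p=plane(d,[(u[0]/3.4+150-.35,u[1]/3.4+140-.35)],z)[0,:2];print(n,p,(p-c)@ax,(p-c)@ay)
E
```

```text
turn [-0.02 -0.01 -0.03] shift [285.2 -61.   42.1] at [ 0.3461 -0.4545  0.292 ] [-1.7998e+02 -1.0000e-02  4.5970e+01] q [-55.  10. 114.   0.  55. -11.] f [ 1.  -0.5  0.4] t 0.6
block [0.60339612 0.19350065] 0.09344862477008922 0.0012380440524341868
tip [0.59636142 0.16078823] 0.05999059726121239 0.0008505419187313972
```

Call:
arm_command --plan '[[[0,0,0],[48,-10,10],1],[[0,0,0],[96,-20,20],1],[[0,0,0],[144,-30,30],1],[[0,0,0],[192,-40,40],1],[[0,0,0],[240,-51,42],1]]'

```text
time_s: 1.1
position: [0.4768, -0.2468, 0.2492]
eef_rot: [-179.9, 0.0, 45.7]
ft_force: [0.1, -0.2, 0.1]
width: 0.998
grasp_force: 0.0
```

Call:
arm_command --plan '[[[0,0,0],[45,-10,20],1],[[0,0,0],[45,-10,35],1],[[0,0,0],[45,-10,35],1]]'

```text
time_s: 1.4
position: [0.5, -0.2085, 0.2133]
eef_rot: [-179.8, 0.1, 45.9]
ft_force: [0.0, 0.4, -0.3]
width: 0.999
grasp_force: 0.0
```

Run:
```python
from h import *;from cell import *
d=get_image("wrist");cv2.imwrite("pics/w1.png",d["image"]);np.savez("w1.npz",**d)
o=get_obs();print(o["position"],o["eef_rot"],d["origin"],d["rotation"],d["K"][0])
to(o,[.5005,-.207,.25],46)
```

```text
[ 0.50014308 -0.20950583  0.21440936] [-1.79880341e+02  4.78693292e-02  4.57929076e+01] [ 0.55129746 -0.15608966  0.30465673] [164.85599585   0.25195263 -44.09956198] [297.31863964   0.         257.40863149]
turn [-0.12  0.05 -0.21] shift [  2.   -1.6 -35.6] at [ 0.5001 -0.2095  0.2144] [-1.7988e+02  5.0000e-02  4.5790e+01] q [-25.  14. 120.  -0.  46.  19.] f [ 0.3 -0.7  0.2] t 1.45
```

View pics/w1.png

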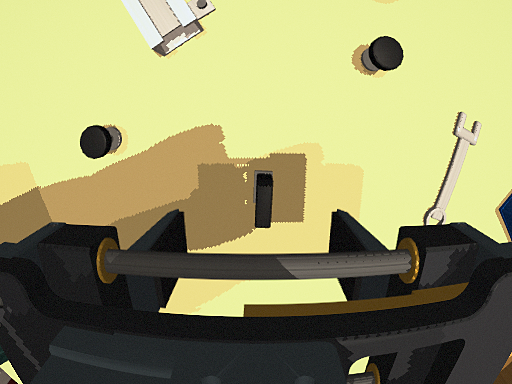

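The wrist view shows the bolt's black bar at (263,170)–(263,228), midway between the fingers.

Run:
```python
from h import *;from cell import *
d=dict(np.load("w1.npz"));H,W=d["z_map"].shape
uv=np.stack(np.meshgrid(np.arange(248,282),np.arange(158,238)),-1).reshape(-1,2)
v=ray(d,uv,True);vc=v@rot(d);P=d["origin"]+v*(d["z_map"][uv[:,1],uv[:,0]]/vc[:,2])[:,None]
dark=d["image"].max(2)[uv[:,1],uv[:,0]]<70
print("bench",np.median(P[:60,2]))
m=(P[:,2]>.059)&(P[:,2]<.075)
for n,mm in(("z",m),("dark",dark&m)):
    q=P[mm][:,:2]*1000;print(n,mm.sum(),np.percentile(P[mm][:,2],[10,50,90]),q.mean(0),cv2.minAreaRect(q.astype(np.float32)))
    e=np.linalg.eigh(np.cov(q.T))[1][:,1];print(np.degrees(np.arctan2(e[1],e[0])))
    q=plane(d,uv[mm],.066,True)[:,:2]*1000;print(" ray",cv2.minAreaRect(q.astype(np.float32)))
```

```text
bench -0.001238259428984284
z 818 [0.06368968 0.06483756 0.06572006] [ 503.63630473 -211.02422822] ((503.02996826171875, -211.73785400390625), (43.612030029296875, 13.993958473205566), 43.64693832397461)
-136.46589591521146
 ray ((503.6528625488281, -211.02413940429688), (44.043495178222656, 13.819705963134766), 43.64575958251953)
dark 805 [0.06373717 0.06484933 0.0657286 ] [ 503.74420313 -210.837406  ] ((503.1283874511719, -211.6704559326172), (43.38129425048828, 13.907578468322754), 43.68212127685547)
-136.80609516688548
 ray ((503.646240234375, -211.0133514404297), (44.04193878173828, 13.671969413757324), 43.682281494140625)
```

Call:
arm_command --plan '[[[0,0,2.2],[1,3.6,30],0.6],[[0,0,2.2],[1,3.6,65],0.45],[[0,0,2.2],[1,3.6,90],0.4],[[0,0,2.2],[1,3.6,98.5],0.4],[[0,0,2.2],[1,3.6,98.5],0.4]]'

```text
time_s: 1.95
position: [0.5035, -0.2123, 0.1166]
eef_rot: [-179.9, 0.0, 43.5]
ft_force: [-0.9, -0.3, 0.3]
width: 0.595
grasp_force: 0.0
```

Call:
arm_command --plan '[[[0,0,0],[0,0,0],0.2],[[0,0,0],[0,0,0],0.1],[[0,0,0],[0,0,0],0],[[0,0,0],[0,0,0],0],[[0,0,0],[0,0,0],0]]'

```text
time_s: 2.45
position: [0.5042, -0.2115, 0.1171]
eef_rot: [180.0, -0.0, 43.6]
ft_force: [-0.4, -0.5, 0.2]
width: 0.154
grasp_force: 1.9
```

Call:
arm_command --plan '[[[0,0,0],[0,0,0],0],[[0,0,0],[0,0,0],0],[[0,0,0],[0,0,-20],0],[[0,0,0],[0,0,-60],0],[[0,0,0],[0,0,-90],0]]'

```text
time_s: 2.95
position: [0.504, -0.2114, 0.2081]
eef_rot: [-180.0, 0.0, 43.6]
ft_force: [0.1, 0.1, -0.9]
width: 0.15
grasp_force: 30.0
```

Run:
```python
from h import *;from cell import *
o=get_obs();print(o["width"],o["grasp_force"]);to(o,[.5872,.1167,.207],77.2)
```

```text
0.14966882392301648 29.99895921569987
turn [-1.000e-02  0.000e+00 -3.364e+01] shift [ 286.4 -180.4    1.1] at [ 0.504  -0.2114  0.2081] [-1.7999e+02  1.0000e-02  4.3560e+01] q [-25.  15. 119.   0.  46.  21.] f [ 0.1  0.1 -0.9] t 2.95
```

Call:
arm_command --plan '[[[0,0,-7],[40,-25,0],0],[[0,0,-14],[80,-50,0],0],[[0,0,-21],[120,-75,0],0],[[0,0,-28],[160,-101,0],0],[[0,0,-33.6],[200,-126,0],0]]'

```text
time_s: 3.45
position: [0.5622, 0.0196, 0.2067]
eef_rot: [-180.0, 0.0, 77.4]
ft_force: [1.5, -0.9, -0.8]
width: 0.152
grasp_force: 30.0
```

Call:
arm_command --plan '[[[0,0,0],[45,1,0],0],[[0,0,0],[80,2,0],0],[[0,0,0],[102,2.5,0],0],[[0,0,0],[102,2.5,10],0],[[0,0,0],[102,2.5,10],0]]'

```text
time_s: 3.95
position: [0.5863, 0.1165, 0.1952]
eef_rot: [-179.9, 0.1, 77.2]
ft_force: [-0.6, -0.7, -1.5]
width: 0.148
grasp_force: 30.0
```

Run:
```python
from h import *;from cell import *
d=get_image("wrist");cv2.imwrite("pics/w2.png",d["image"]);np.savez("w2.npz",**d)
o=get_obs();to(o,[.5872,.1167,.197],77.2)
```

```text
turn [-0.11  0.05 -0.04] shift [ 0.8  0.6 -1.3] at [0.5865 0.116  0.1957] [-1.7989e+02  5.0000e-02  7.7160e+01] q [  9.  20. 114.  -0.  46.  22.] f [ 0.5  0.1 -1.2] t 4.0
```

View pics/w2.png

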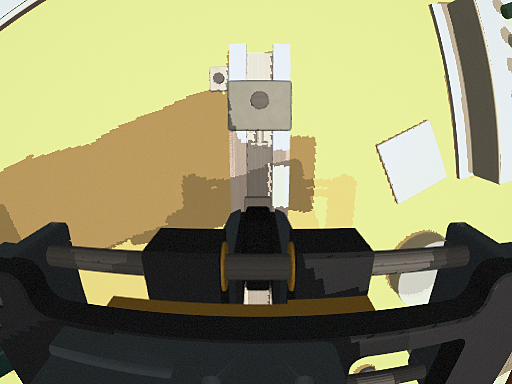

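The wrist view shows the slot at columns 245–272, the plunger in front of the grey block at about (259,135), and the head's front edge at about (259,200).

Run:
```python
from h import *;from cell import *
d=dict(np.load("w2.npz"));o=get_obs()
uv=np.stack(np.meshgrid(np.arange(200,320),np.arange(60,212)),-1).reshape(-1,2)
v=ray(d,uv,True);P=d["origin"]+v*(d["z_map"][uv[:,1],uv[:,0]]/(v@rot(d))[:,2])[:,None]
M=R.from_euler('xyz',o["eef_rot"],degrees=True)
T=M.inv().apply(P-o["position"])*1000   # tool frame mm
G=(P[:,2]*1000).reshape(152,120);TT=T.reshape(152,120,3)
for r in list(range(134,200,6)):
    g=G[r-60];t=TT[r-60];lip=(g>37)&(g<45);y=t[:,1]
    yy=np.sort(y[lip]);k=np.argmax(np.diff(yy)) if len(yy)>3 else 0
    print(r,"x",t[lip,0].mean().round(1),"lip y",yy[[0,k,k+1,-1]].round(1) if len(yy)>3 else None,"slot mid",((yy[k]+yy[k+1])/2).round(2) if len(yy)>3 else None)
b=(P[:,2]>.050)&(P[:,2]<.063)&(uv[:,1]<135)
q=P[b][:,:2]*1000;r=cv2.minAreaRect(q.astype(np.float32));print("block",r,"tool",M.inv().apply(np.r_[np.array(r[0])/1000,.058]-o["position"])*1000)
for r in range(190,212,3):
    g=G[r-60];t=TT[r-60];h=(g>70)&(abs(t[:,1])<14)
    print("head",r,t[h,0].mean().round(1),t[h,1].min().round(1),t[h,1].max().round(1),g[h].mean().round(1)) if h.sum()>3 else 0
```

```text
134 x 58.4 lip y [-24.1 -10.8  -1.7  25.7] slot mid -6.25
140 x 53.4 lip y [-24.2 -10.1  -1.7  24.8] slot mid -5.88
146 x 48.4 lip y [-24.2  -1.7  12.4  25.9] slot mid 5.36
152 x 43.3 lip y [-23.4 -10.1  12.5  25.7] slot mid 1.19
158 x 38.2 lip y [-23.6 -10.1  12.5  26. ] slot mid 1.22
164 x 33.1 lip y [-23.6 -10.1  12.6  26.2] slot mid 1.23
170 x 28.0 lip y [-23.6 -10.2  12.6  26.3] slot mid 1.22
176 x 22.8 lip y [-23.8 -10.2  12.7  25.4] slot mid 1.29
182 x 17.5 lip y [-23.8 -10.2  12.8  25.7] slot mid 1.29
188 x 12.3 lip y [-23.1 -10.2  12.1  25.7] slot mid 0.92
194 x 6.9 lip y [-23.3 -10.3  12.1  25.9] slot mid 0.89
block ((605.1717529296875, 195.81797790527344), (39.869659423828125, 50.147552490234375), 77.34556579589844) tool [ 82.1025573    0.77558544 137.62282232]
head 196 18.3 -9.5 8.0 87.3
head 199 17.3 -10.0 8.5 91.2
head 202 15.3 -9.3 8.5 91.6
head 205 10.8 -9.2 8.5 84.3
head 208 19.1 -9.3 8.6 117.0
head 211 20.6 -13.7 13.6 127.3
```

Call:
arm_command --plan '[[[0,0,0],[0,1.6,10],0],[[0,0,0],[0,1.6,25],0],[[0,0,0],[0,1.6,32],0],[[0,0,0],[0,1.6,35],0],[[0,0,0],[0,1.6,35],0]]'

```text
time_s: 4.5
position: [0.5886, 0.116, 0.161]
eef_rot: [-179.9, 0.0, 77.1]
ft_force: [-0.7, 0.5, -0.4]
width: 0.151
grasp_force: 30.0
```

Call:
arm_command --plan '[[[0,0,0],[0,0,2],0],[[0,0,0],[0,0,4],0],[[0,0,0],[0,0,5],0],[[0,0,0],[0,0,5],0]]'

```text
time_s: 4.9
position: [0.5888, 0.1162, 0.1568]
eef_rot: [180.0, -0.0, 77.2]
ft_force: [0.2, -1.2, -2.0]
width: 0.154
grasp_force: 30.0
```

Call:
arm_command --plan '[[[0,0,0],[0,0,2],0],[[0,0,0],[0,0,4],0],[[0,0,0],[0,0,5],0],[[0,0,0],[0,0,5],0]]'

```text
time_s: 5.3
position: [0.5888, 0.1162, 0.1515]
eef_rot: [-180.0, 0.0, 77.2]
ft_force: [-0.7, -0.8, -0.0]
width: 0.154
grasp_force: 30.0
```

Run:
```python
from h import *;from cell import *
d=get_image("side");P=cv2.resize(d["image"][170:260,190:310],None,fx=5,fy=5,interpolation=cv2.INTER_CUBIC);cv2.imwrite("pics/s2.png",P)
o=get_obs();print(o["position"],o["ft_force"],o["ft_torque"])
```

```text
[0.58880878 0.11617292 0.15164896] [ 0.08841563 -1.60684566 -1.510527  ] [-0.03102888 -0.10000883  0.01312484]
```

Call:
arm_command --plan '[[[0,0,0],[0,0,1],0],[[0,0,0],[0,0,2],0],[[0,0,0],[0,0,2.5],0],[[0,0,0],[0,0,2.5],0]]'

```text
time_s: 5.75
position: [0.5889, 0.1162, 0.1493]
eef_rot: [180.0, -0.0, 77.1]
ft_force: [-1.3, 0.4, 1.0]
width: 0.156
grasp_force: 30.0
```

Call:
arm_command --plan '[[[0,0,0],[0,0,1],0],[[0,0,0],[0,0,2],0],[[0,0,0],[0,0,2.5],0],[[0,0,0],[0,0,2.5],0]]'

```text
time_s: 6.15
position: [0.5889, 0.1162, 0.1468]
eef_rot: [180.0, -0.0, 77.2]
ft_force: [-0.3, 0.6, 4.2]
width: 0.15
grasp_force: 30.0
```

Call:
arm_command --plan '[[[0,0,0],[0,0,1],0],[[0,0,0],[0,0,2],0],[[0,0,0],[0,0,3],0],[[0,0,0],[0,0,3.7],0],[[0,0,0],[0,0,3.7],0]]'

```text
time_s: 6.65
position: [0.5889, 0.1162, 0.143]
eef_rot: [180.0, -0.0, 77.2]
ft_force: [-0.7, 0.1, 5.5]
width: 0.152
grasp_force: 30.0
```

Run:
```python
from h import *;from cell import *
d=get_image("side");o=get_obs();print(o["position"],o["ft_force"],o["ft_torque"])
d=get_image("wrist");o=get_obs();print(o["position"],o["ft_force"],o["ft_torque"],o["q"])
```

```text
[0.58894963 0.11620361 0.14306928] [-1.6767353  -0.62839169  6.21883274] [-0.04465378  0.18735713 -0.00450406]
[0.58894416 0.11617353 0.14309174] [-0.63690058 -0.13589572  5.68385592] [-0.06356184  0.17074209 -0.07322569] [8.93389074e+00 2.52241698e+01 1.13759517e+02 1.92667242e-03
 4.10089938e+01 2.17854474e+01]
```

Call:
arm_command --plan '[[[0,0,-7],[0,0,0],0],[[0,0,-14],[0,0,0],0],[[0,0,-21],[0,0,0],0],[[0,0,-28],[0,0,0],0],[[0,0,-35],[0,0,0],0]]'

```text
time_s: 7.25
position: [0.5892, 0.1162, 0.1432]
eef_rot: [180.0, 0.0, 112.4]
ft_force: [-0.7, 0.6, 6.0]
width: 0.155
grasp_force: 30.0
```

Call:
arm_command --plan '[[[0,0,-7],[0,0,0],0],[[0,0,-14],[0,0,0],0],[[0,0,-21],[0,0,0],0],[[0,0,-28],[0,0,0],0],[[0,0,-35],[0,0,0],0]]'

```text
time_s: 7.75
position: [0.5885, 0.116, 0.1429]
eef_rot: [-180.0, -0.0, 147.4]
ft_force: [-3.1, -0.8, 5.1]
width: 0.152
grasp_force: 30.0
```

Call:
arm_command --plan '[[[0,0,-7],[0,0,0],0],[[0,0,-14],[0,0,0],0],[[0,0,-20],[0,0,0],0],[[0,0,-20],[0,0,0],0],[[0,0,-20],[0,0,0],0]]'

```text
time_s: 8.25
position: [0.5892, 0.1162, 0.1432]
eef_rot: [180.0, 0.0, 167.2]
ft_force: [0.4, -1.0, 6.2]
width: 0.15
grasp_force: 30.0
```

Run:
```python
from cell import *
o=get_obs();print(o["position"],o["eef_rot"],o["ft_force"],o["ft_torque"],o["width"])
```

```text
[0.58916026 0.11623403 0.14320576] [1.79985148e+02 3.94200440e-02 1.67168697e+02] [ 0.36523483 -0.98459096  6.23171076] [ 0.06471751 -0.07381221  0.05661934] 0.15013928400372314
```

Call:
arm_command --plan '[[[0,0,0],[0,0,-1],0],[[0,0,0],[0,0,-2],0],[[0,0,0],[0,0,-2.5],0],[[0,0,0],[0,0,-2.5],0]]'

```text
time_s: 8.65
position: [0.5891, 0.1162, 0.1457]
eef_rot: [180.0, 0.0, 167.2]
ft_force: [1.5, 0.6, 3.3]
width: 0.152
grasp_force: 30.0
```

Call:
arm_command --plan '[[[0,0,0],[0,0,-0.4],0],[[0,0,0],[0,0,-0.4],0],[[0,0,0],[0,0,-0.4],0]]'

```text
time_s: 8.95
position: [0.5891, 0.1162, 0.146]
eef_rot: [180.0, 0.0, 167.2]
ft_force: [3.4, 0.5, 3.5]
width: 0.153
grasp_force: 30.0
```

Call:
arm_command --plan '[[[0,0,0],[0,0,-0.4],0],[[0,0,0],[0,0,-0.4],0],[[0,0,0],[0,0,-0.4],0]]'

```text
time_s: 9.25
position: [0.589, 0.1162, 0.1461]
eef_rot: [180.0, 0.0, 167.1]
ft_force: [5.2, 0.2, -3.0]
width: 0.152
grasp_force: 30.0
```

Call:
arm_command --plan '[[[0,0,0],[0,0,-0.3],0],[[0,0,0],[0,0,-0.3],0],[[0,0,0],[0,0,-0.3],0]]'

```text
time_s: 9.55
position: [0.589, 0.1162, 0.1461]
eef_rot: [180.0, 0.0, 167.2]
ft_force: [8.2, 1.1, -8.2]
width: 0.153
grasp_force: 30.0
```

Call:
arm_command --plan '[[[0,0,0],[0,0,0.4],0],[[0,0,0],[0,0,0.4],0],[[0,0,0],[0,2,0.4],0],[[0,0,0],[0,5,0.4],0],[[0,0,0],[0,8,0.4],0]]'

```text
time_s: 10.05
position: [0.5902, 0.1241, 0.146]
eef_rot: [-180.0, -0.1, 167.2]
ft_force: [-1.0, -3.8, 3.5]
width: 0.15
grasp_force: 30.0
```

Call:
arm_command --plan '[[[0,0,0],[0,3,0],0],[[0,0,0],[0,6,0],0],[[0,0,0],[0,9,0],0],[[0,0,0],[0,12,0],0],[[0,0,0],[0,12,0],0]]'

```text
time_s: 10.55
position: [0.5932, 0.1361, 0.1461]
eef_rot: [180.0, -0.0, 167.2]
ft_force: [-1.8, -1.1, 0.0]
width: 0.149
grasp_force: 30.0
```

Call:
arm_command --plan '[[[0,0,0],[0,3,0],0],[[0,0,0],[0,6,0],0],[[0,0,0],[0,9,0],0],[[0,0,0],[0,12,0],0],[[0,0,0],[0,13,0],0]]'

```text
time_s: 11.05
position: [0.5961, 0.1485, 0.1461]
eef_rot: [-180.0, -0.0, 167.2]
ft_force: [-1.0, -5.4, -0.7]
width: 0.151
grasp_force: 30.0
```

Call:
arm_command --plan '[[[0,0,0],[0,1,0],0],[[0,0,0],[0,1.5,0],0]]'

```text
time_s: 11.25
position: [0.5964, 0.1498, 0.1461]
eef_rot: [-180.0, -0.0, 167.2]
ft_force: [-0.8, -5.3, 1.0]
width: 0.148
grasp_force: 30.0
```

Run:
```python
from h import *;from cell import *
d=get_image("side");o=get_obs();print(o["position"],o["ft_force"])
u=d["image"][185:250,200:270];cv2.imwrite("pics/s3.png",cv2.resize(u,None,fx=8,fy=8,interpolation=cv2.INTER_CUBIC))
```

```text
[0.59641543 0.14981667 0.14608908] [-1.51358241 -6.08372944  0.06621323]
```

View pics/s3.png

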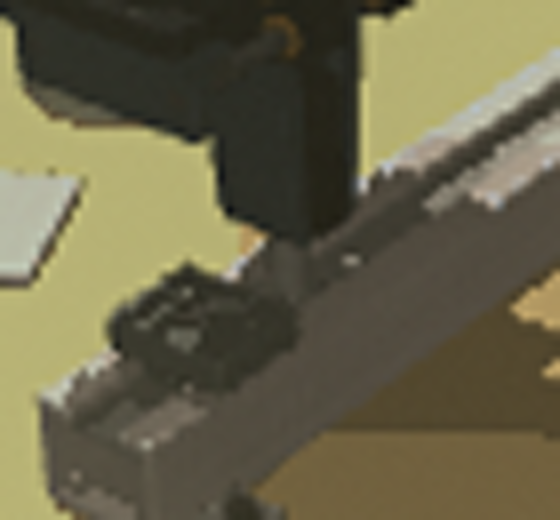

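The side crop shows the gripped stem in the slot beside the grey block, with the fingers above it and no contact visible. I keep sliding in small steps and watch the force.

Call:
arm_command --plan '[[[0,0,0],[0,0.5,0],0],[[0,0,0],[0,1,0],0]]'

```text
time_s: 11.5
position: [0.5966, 0.1507, 0.146]
eef_rot: [-180.0, -0.0, 167.1]
ft_force: [-1.0, -6.2, 0.7]
width: 0.151
grasp_force: 30.0
```

Call:
arm_command --plan '[[[0,0,0],[0,0.5,0],0],[[0,0,0],[0,1,0],0]]'

```text
time_s: 11.7
position: [0.5968, 0.1517, 0.1461]
eef_rot: [-180.0, -0.0, 167.2]
ft_force: [-1.3, -4.6, 0.3]
width: 0.152
grasp_force: 30.0
```

Call:
arm_command --plan '[[[0,0,0],[0,0.5,0],0],[[0,0,0],[0,1,0],0]]'

```text
time_s: 11.9
position: [0.5971, 0.1527, 0.1461]
eef_rot: [-180.0, -0.0, 167.2]
ft_force: [-0.8, -4.7, 0.0]
width: 0.151
grasp_force: 30.0
```

Displacement is now 37.4 mm and the drag is only friction, about 5 N.

Call:
arm_command --plan '[[[0,0,0],[0,0.5,0],0],[[0,0,0],[0,1,0],0]]'

```text
time_s: 12.1
position: [0.5972, 0.1536, 0.1461]
eef_rot: [-180.0, -0.0, 167.2]
ft_force: [-1.0, -4.8, 1.2]
width: 0.152
grasp_force: 30.0
```

Call:
arm_command --plan '[[[0,0,0],[0,0.5,0],0],[[0,0,0],[0,1,0],0]]'

```text
time_s: 12.3
position: [0.5975, 0.1546, 0.1461]
eef_rot: [-180.0, -0.0, 167.1]
ft_force: [-0.0, -5.1, -0.0]
width: 0.153
grasp_force: 30.0
```

Call:
arm_command --plan '[[[0,0,0],[0,0.5,0],0],[[0,0,0],[0,1,0],0]]'

```text
time_s: 12.5
position: [0.5977, 0.1556, 0.1461]
eef_rot: [-180.0, -0.0, 167.1]
ft_force: [-0.4, -6.5, -0.4]
width: 0.156
grasp_force: 30.0
```

Call:
arm_command --plan '[[[0,0,0],[0,0.5,0],0],[[0,0,0],[0,1,0],0]]'

```text
time_s: 12.7
position: [0.5978, 0.1561, 0.146]
eef_rot: [-179.9, -0.0, 167.2]
ft_force: [-1.7, -11.6, 1.3]
width: 0.149
grasp_force: 30.0
```

Contact: the drag jumped from about 5–6 N to 11.6 N near y = 0.156.

Call:
arm_command --plan '[[[0,0,0],[0,0.5,0],0],[[0,0,0],[0,1,0],0],[[0,0,0],[0,1,0],0]]'

```text
time_s: 13.0
position: [0.598, 0.157, 0.1461]
eef_rot: [-179.9, -0.0, 167.2]
ft_force: [-2.5, -10.2, 2.0]
width: 0.15
grasp_force: 30.0
```

Call:
arm_command --plan '[[[0,0,0],[0,0.5,0],0],[[0,0,0],[0,1,0],0],[[0,0,0],[0,1,0],0]]'

```text
time_s: 13.3
position: [0.5982, 0.158, 0.1461]
eef_rot: [-179.9, -0.0, 167.2]
ft_force: [-1.7, -10.4, 1.9]
width: 0.154
grasp_force: 30.0
```

Call:
arm_command --plan '[[[0,0,0],[0,0.5,0],0],[[0,0,0],[0,0.9,0],0],[[0,0,0],[0,0.9,0],0]]'

```text
time_s: 13.6
position: [0.5984, 0.1588, 0.146]
eef_rot: [-179.9, -0.0, 167.2]
ft_force: [-2.6, -10.8, 2.2]
width: 0.153
grasp_force: 30.0
```

Run:
```python
from h import *;from cell import *
d=get_image("top");o=get_obs();print(o["position"],o["ft_force"],o["ft_torque"])
```

```text
[0.59843916 0.15881725 0.14604721] [ -2.46614845 -10.97002271   3.05844848] [-2.22860806  0.26467846  0.01324757]
```

Call:
arm_command --plan '[[[0,0,0],[0,-0.3,-0.2],0],[[0,0,0],[0,-0.5,-0.2],0],[[0,0,0],[0,-0.5,-0.2],0]]'

```text
time_s: 13.95
position: [0.5984, 0.1586, 0.1461]
eef_rot: [-180.0, -0.0, 167.2]
ft_force: [-0.8, -7.8, -0.6]
width: 0.156
grasp_force: 30.0
```

Call:
arm_command --plan '[[[0,0,0],[0,-0.3,0],0],[[0,0,0],[0,-0.3,0],0],[[0,0,0],[0,-0.3,0],0.2],[[0,0,0],[0,-0.3,0],0.3],[[0,0,0],[0,-0.3,0],0.38]]'

```text
time_s: 14.45
position: [0.5988, 0.159, 0.1467]
eef_rot: [180.0, 0.0, 167.1]
ft_force: [-0.1, 0.1, -0.3]
width: 0.344
grasp_force: 0.0
```

Call:
arm_command --plan '[[[0,0,0],[0,0,0],0.38],[[0,0,0],[0,0,0],0.38],[[0,0,0],[0,0,0],0.38]]'

```text
time_s: 14.75
position: [0.5986, 0.1587, 0.1465]
eef_rot: [180.0, 0.0, 167.2]
ft_force: [-0.6, 0.1, 0.4]
width: 0.378
grasp_force: 0.0
```

Released and not touching. Now I lift straight up clear of the bolt and look.

Call:
arm_command --plan '[[[0,0,0],[0,0,-5],0.38],[[0,0,0],[0,0,-20],0.38],[[0,0,0],[0,0,-50],0.38],[[0,0,0],[0,0,-90],0.38],[[0,0,0],[0,0,-130],0.38]]'

```text
time_s: 15.25
position: [0.5983, 0.1586, 0.2789]
eef_rot: [180.0, 0.0, 167.1]
ft_force: [-0.3, -0.1, 0.3]
width: 0.385
grasp_force: 0.0
```

Call:
arm_command --plan '[[[0,0,0],[0,0,-10],0.38],[[0,0,0],[0,0,-10],0.38],[[0,0,0],[0,0,-10],0.38]]'

```text
time_s: 15.55
position: [0.5981, 0.1586, 0.2859]
eef_rot: [-180.0, -0.0, 167.1]
ft_force: [-0.1, -0.1, 0.2]
width: 0.382
grasp_force: 0.0
```

Run:
```python
from h import *;from cell import *
d=get_image("wrist");cv2.imwrite("pics/w3.png",d["image"]);np.savez("w3.npz",**d);o=get_obs()
H,W=d["z_map"].shape
uv=np.stack(np.meshgrid(np.arange(W),np.arange(H)),-1).reshape(-1,2)
v=ray(d,uv,True);P=d["origin"]+v*(d["z_map"].ravel()/(v@rot(d))[:,2])[:,None]
c=np.array([.5985,.1588])
near=np.hypot(*(P[:,:2]-c).T)<.045
top=near&(P[:,2]>.085)&(P[:,2]<.105)
print("bar z",np.percentile(P[top,2],[10,50,90]),cv2.minAreaRect((P[top][:,:2]*1000).astype(np.float32)))
b=(np.hypot(*(P[:,:2]-[.605,.196]).T)<.04)&(P[:,2]>.053)&(P[:,2]<.062)
print("block",cv2.minAreaRect((P[b][:,:2]*1000).astype(np.float32)))
print(o["position"],o["ft_force"],o["time_s"])
```

```text
bar z [0.0926667  0.0937981  0.09476573] ((598.6802978515625, 158.69631958007812), (13.118246078491211, 43.08293914794922), 77.00003051757812)
block ((604.5803833007812, 195.87147521972656), (38.538116455078125, 48.69374084472656), 77.83074951171875)
[0.59789328 0.15853259 0.28521385] [-0.80409286 -0.38727567 -0.29833793] 15.6
```

View pics/w3.png

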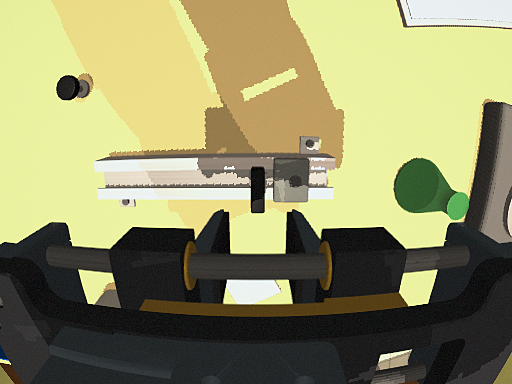

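The wrist view shows the bar at (258,190) lying crosswise beside the block at (291,180). Its top is near 94–95 mm, which is the caught height. It stands 37.6 mm from the block centre, where 38 mm would be exactly half travel.

```bash
python3 -c "
from cell import *
print(close_job())"
```

```text
the job is handed in; nothing more can be done
None
```

The bolt is caught crosswise under both lips with the plunger about half way in (roughly 3 mm, worked out from feel and one camera check), it has been let go, and the job was handed in at about 15.6 s; strut forces read about 11 N at most, and no verdict came back.

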